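# Sort full honey crates from empty ones by feel

### The arm

A 7-joint arm with a two-finger parallel gripper is mounted at the origin on the work surface. World frame = base frame: x ahead of the robot, y to its left, z up, the work surface at z = 0. Lengths are in m, angles in rad, forces in N, time in s.
With the tool pointing down it reaches from about 0.4 to 0.875 m from the base axis. Payload 6.5 kg.
Tool frame: the origin (TCP) lies at the very end of the fingers, on their centre line; the grasp point (between the pads) lies 19 mm behind it; z points along the fingers, y is the line along which they close (so a half turn about z gives the same grasp; the last joint's range is limited). The gripper opens to 88 mm and grips with 3 to 60 N. Pads are 18 mm wide; open, the fingers measure 123 mm over their backs; the gripper's body (75 mm by 187 mm) begins 45 mm behind the grasp point.
Start: joints at [1.06, 0.536, -0.004, 1.538, 0.003, 1.067, -0.071], TCP at [0.28, -0.587, 0.239] pointing down, gripper open.
Joint ranges: [-2.7, 2.7], [-0.37, 2.16], [-1.27, 1.26], [0.24, 2.4], [-1.31, 4.45], [0.19, 1.91], [-2.76, 2.76]. Speed limits (rad/s): [2.39, 2.39, 3.14, 3.14, 3.14, 3.14, 3.14].

### API

Orientations are given as a unit quaternion [w, x, y, z].
In Python, from plant import robot gives the robot as it stands.
- The arm moves only by the shell command python3 -m jog 'ROWS' [FORCE]. ROWS is JSON, a list of rows, each a list of 7 numbers: the shift along the tool's x, y, z in m, then the turn, a rotation vector about the tool's x, y, z in degrees, then the finger opening in m, from 0 to 0.0881. A call has 1 to 8 rows; each row shifts and turns the commanded pose from where the row before left it, along the tool's axes as they then stand; what a row does not reach is not made up. A row lasts 1/10 s, in which the tool goes at most 50 mm and 8.59 degrees, less where a joint would pass 70% of its speed; a pose out of reach is approached as far as the arm can. A call with a gripper value outside its range is refused whole. The fingers move at their own pace and stop on an object; FORCE is the grip in N (left out, the last holds). Time passes only in rows, so rows that do not move let the fingers close. It gives the time, the measured TCP pose, the force, the opening and the grip force at its end, in the units of the state.
- robot.get_obs(): the state, without advancing time (a new reading comes with each control period).
- robot.capture(name): name is "side" or "top"; returns (picture, depth): 400x640x3 uint8, red, green, blue; 400x640 float32, m along the optical axis (not along the pixel's ray), 0 where there is no reading.
- robot.camera_info(name): a dict with "vfov" (degrees; the focal length in pixels is half the picture's height over the tangent of half this angle, whatever the lens; pixels are square), "cx", "cy" (the principal point, pixels), "rvec" (rotation vector, rad) and "tvec" (3), from world to camera coordinates, as OpenCV has them. Camera axes: x right, y down, z forward; pixel columns grow to the right and rows downward; lengths in m; the calibration is good to about 2 mm. A picture is of the moment at which its call begins. camera_info takes no time and is no camera call.
- robot.hand_in(): hands the job in; it is judged then, once.
The state is a dict: "time": time; "joints": joint angles; "qd": joint speeds; "tau": joint torques, N m; "tool_pos": TCP position; "ee_rot": TCP orientation; "contact_force": force on the tool from outside, world axes, zero at the start; "wrist_torque": the same for the moment, N m; "opening": finger opening in m; "finger_force": force on a finger pad.
Only numpy, scipy, OpenCV 4.12 (cv2) and the standard library are available. Lean on these libraries where they do the work, as an engineer would, in place of code of your own. Each camera call takes 0.05 s, during which the arm holds its last target. There are 200 camera calls.

### The job

The three sealed honey crates look alike, so tell full from empty by raising a crate's handle end slightly, its far end staying down on the board, and feeling the weight. Slide each full crate flush up against the green rail and each empty one flush against the white rail, pressing gently and never carrying or steeply tipping a crate. Leave them flat and let go, with the goods around them undisturbed.

Things in the scene. Friction and masses are not known exactly. Their poses are not given: they have to be found in the camera images.
- crate_a: sealed wooden honey crate, 140 long (x) x 96 wide (y) x 64 high, origin at the centre of its underside; x points from the handle end to the far end (away from the robot), z up. Looks the same full or empty: full 0.8 to 1.0 kg, empty 0.3 to 0.4 kg, load fixed in the middle; which crates are full changes from start to start
- crate_a_handle (a point): middle of crate_a's handle: a round wooden bar 14 thick along the crate's y, 60 clear between its posts, axis 98 above the underside, 34 above the lid, 28 in from the handle end. The crate tips about its far lower edge, 112 along x from the bar. Pinched firmly across x the bar hardly turns in the pads: raise it with the tool leaning along, or a light crate comes up level
- crate_a_far (a point): middle of crate_a's lower edge at the far end (away from the handle), on the board at rest; this edge stays down when the handle end is tipped up
- crate_b: sealed wooden honey crate, 140 long (x) x 96 wide (y) x 64 high, origin at the centre of its underside; x points from the handle end to the far end (away from the robot), z up. Looks the same full or empty: full 0.8 to 1.0 kg, empty 0.3 to 0.4 kg, load fixed in the middle; which crates are full changes from start to start
- crate_b_handle (a point): middle of crate_b's handle: a round wooden bar 14 thick along the crate's y, 60 clear between its posts, axis 98 above the underside, 34 above the lid, 28 in from the handle end. The crate tips about its far lower edge, 112 along x from the bar. Pinched firmly across x the bar hardly turns in the pads: raise it with the tool leaning along, or a light crate comes up level
- crate_b_far (a point): middle of crate_b's lower edge at the far end (away from the handle), on the board at rest; this edge stays down when the handle end is tipped up
- crate_c: sealed wooden honey crate, 140 long (x) x 96 wide (y) x 64 high, origin at the centre of its underside; x points from the handle end to the far end (away from the robot), z up. Looks the same full or empty: full 0.8 to 1.0 kg, empty 0.3 to 0.4 kg, load fixed in the middle; which crates are full changes from start to start
- crate_c_handle (a point): middle of crate_c's handle: a round wooden bar 14 thick along the crate's y, 60 clear between its posts, axis 98 above the underside, 34 above the lid, 28 in from the handle end. The crate tips about its far lower edge, 112 along x from the bar. Pinched firmly across x the bar hardly turns in the pads: raise it with the tool leaning along, or a light crate comes up level
- crate_c_far (a point): middle of crate_c's lower edge at the far end (away from the handle), on the board at rest; this edge stays down when the handle end is tipped up
- rail_green: green stop rail fixed on the board, 25 thick (x) x 560 long (y) x 30 high, origin centre of underside; x points roughly away from the robot. One rail lies on the robot's side of the crates, the other beyond them, 230 between inner faces; which is which changes. A crate slides 20 to 70 along x to reach either. The rail for full crates
- rail_white: white stop rail fixed on the board, 25 thick (x) x 560 long (y) x 30 high, origin centre of underside; x points roughly away from the robot. One rail lies on the robot's side of the crates, the other beyond them, 230 between inner faces; which is which changes. A crate slides 20 to 70 along x to reach either. The rail for empty crates
- board: grey sorting board fixed on the counter, 290 (x) x 580 (y) x 10 thick; origin at the centre of its underside, on the counter top at z = 0. The two rails and the three crates stand on it
- jar_1: honey jar 60 across, 85 high, brass cap, beside the left end of the row; a bystander, origin at the centre of its underside
- jar_2: honey jar 60 across, 85 high, red cap, beside the right end of the row; a bystander, origin at the centre of its underside
- biscuits: biscuit pack 70 x 150 x 60 behind the far rail; a bystander, origin at the centre of its underside
- honey_tub: yellow honey tub 88 across, 70 high, behind the far rail; a bystander, origin at the centre of its underside
- jam: red jam jar with a black cap, 54 across, 70 high, left of the board on the robot's side; a bystander, origin at the centre of its underside
Mind the look-alikes: they are no part of the job. Leave any pink or yellow look-alike of the crate_a alone.

How it is judged:
By the outcome, as a careful person would: the job done as asked, in the order asked, and still so for the second after the job is handed in, with the robot touching nothing.
It also fails if it takes over 59 s, if anything falls off the work surface, if the arm or the gripper's body presses on something with over 40 N, if the wrist force passes 120 N, or if a joint passes its speed limit or range.

## Working session

There is one attempt and no reset: what is moved stays moved. The work goes in short steps, Python scripts to look and compute and a shell command to move; the robot and the scene stay as the last step left them, time stands still between calls to the robot, and variables do not carry over. Pictures are saved under pics/ and viewed, at most 10 in all, crops included, and the job is handed in when it is done.

```bash
mkdir -p pics; ls; python3 - <<'E'
from plant import robot
import cv2,numpy as np
for n in("side","top"):
    p,d=robot.capture(n); cv2.imwrite(f"pics/{n}0.png",p[:,:,::-1]); np.savez(f"{n}0.npz",p=p,d=d)
    print(n,robot.camera_info(n))
o=robot.get_obs(); print(o)
E
```

```text
pics
side {'vfov': 45.82035773851707, 'cx': 321.8141881032059, 'cy': 203.10794735179476, 'rvec': array([ 0.0858972 , -2.84453663,  1.22980566]), 'tvec': array([0.52752875, 0.03209761, 1.35461471])}
top {'vfov': 44.47421054984901, 'cx': 323.9153264789313, 'cy': 192.76397794642844, 'rvec': array([ 2.17172158, -2.02848015,  0.21952999]), 'tvec': array([0.05920551, 0.55571627, 1.53056033])}
{'time': 0.1, 'joints': array([ 1.05976997,  0.53710228, -0.00442029,  1.5387131 ,  0.00257286,
        1.06733863, -0.07119575]), 'qd': array([ 5.50516833e-04, -5.77250513e-04, -8.49718194e-05, -9.12701681e-04,
       -7.48729911e-04, -9.62930529e-04,  5.71520921e-04]), 'tau': array([ 2.16598462e-03, -5.72082996e+01,  9.93645228e-01, -2.52232254e+01,
       -5.61516371e-02,  1.34469467e-02,  8.11181121e-05]), 'tool_pos': array([ 0.27944958, -0.58626526,  0.23794305]), 'ee_rot': array([-7.45966200e-04,  9.75362507e-01,  2.20606833e-01, -2.20367898e-04]), 'contact_force': array([ 0.54731295, -0.75144799,  0.64605737]), 'wrist_torque': array([ 0.0177263 , -0.05794201,  0.03370376]), 'finger_force': 0.0, 'opening': 0.08803153641541245}
```

View pics/side0.png

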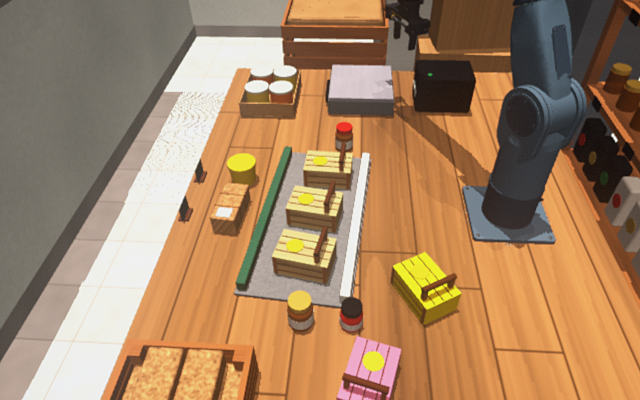

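View pics/top0.png

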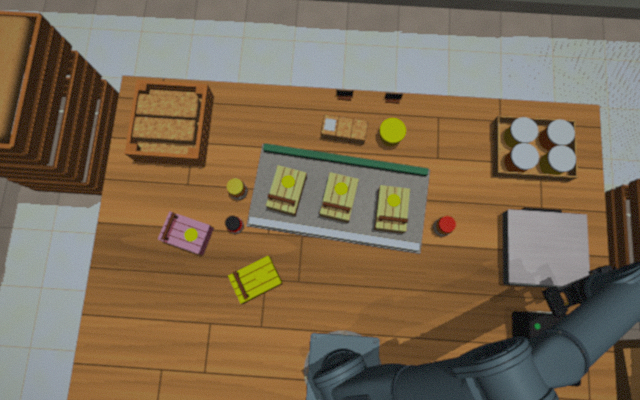

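The side view shows the green rail far and the white rail near. The three natural crates are at about (304,254), (314,206) and (328,167), with handles on the robot's side. In the top view they are at (287,188), (340,197) and (393,208).

```bash
cat > see.py <<'E'
import cv2,numpy as np
from plant import robot
def cloud(n,p,d):
    c=robot.camera_info(n); f=200/np.tan(np.radians(c['vfov']/2))
    v,u=np.mgrid[:400,:640]; m=d>0
    P=np.c_[(u[m]-c['cx'])/f*d[m],(v[m]-c['cy'])/f*d[m],d[m]]
    R=cv2.Rodrigues(c['rvec'])[0]
    return (P-c['tvec'])@R, p[m].astype(int)
def rect(P):
    (c,s,a)=cv2.minAreaRect(P[:,:2].astype(np.float32)); return np.round(c,4),np.round(s,4),round(a,1)
def scan(snap=None):
    out={}
    for n in("side","top"):
        p,d=(robot.capture(n) if snap is None else (lambda z:(z['p'],z['d']))(np.load(f"{n}{snap}.npz")))
        out[n]=cloud(n,p,d)
    return out
E
python3 - <<'E'
from see import *
S=scan(0)
for n,(P,C) in S.items():
    roi=(P[:,0]>.35)&(P[:,0]<.75)&(abs(P[:,1])<.36)
    r,g,b=C.T
    print(n,"board z",np.median(P[roi&(P[:,2]>.003)&(P[:,2]<.02),2]))
    print(" green",rect(P[roi&(g>r+25)&(g>b+10)&(P[:,2]>.033)&(P[:,2]<.05)]),np.median(P[roi&(g>r+25)&(P[:,2]>.02),2]))
    w=roi&(r>180)&(b>180)&(P[:,2]>.033)&(P[:,2]<.05); print(" white",rect(P[w]),np.median(P[w,2]))
    lid=roi&(P[:,2]>.066)&(P[:,2]<.084); bar=roi&(P[:,2]>.093)&(P[:,2]<.12)
    for nm,m in(("lid",lid),("bar",bar)):
        Q=P[m]; 
        # cluster in image of xy, 5 mm cells
        G=np.zeros((200,200),np.uint8); ij=((Q[:,:2]+[0,.5])/.005).astype(int); G[ij[:,0],ij[:,1]]=255
        G=cv2.morphologyEx(G,cv2.MORPH_CLOSE,np.ones((3,3)))
        k,L=cv2.connectedComponents(G); l=L[ij[:,0],ij[:,1]]
        for i in range(1,k):
            if (l==i).sum()>25: print(" ",nm,(l==i).sum(),*rect(Q[l==i]),"zmed",Q[l==i,2].round(3).tolist() and np.percentile(Q[l==i,2],[10,50,95]).round(4),C[m][l==i].mean(0).round())
E
```

```text
side board z 0.008792294636431499
 green (array([0.681 , 0.0347]), array([0.558 , 0.0226]), 84.7) 0.03875970510777077
 white (array([0.4284, 0.0583]), array([0.5573, 0.0241]), 84.8) 0.038429905424683004
  lid 928 [ 0.5186 -0.1268] [0.105  0.1408] 87.3 zmed [0.0696 0.0729 0.0763] [218. 197. 118.]
  lid 113 [ 0.4763 -0.2994] [0.0557 0.0492] 89.3 zmed [0.0714 0.081  0.0838] [179.  51.  36.]
  lid 1200 [0.5461 0.0472] [0.1025 0.141 ] 80.5 zmed [0.0699 0.0727 0.0759] [217. 198. 119.]
  lid 1594 [0.5579 0.2205] [0.103  0.1418] 78.7 zmed [0.0699 0.0727 0.0758] [218. 200. 120.]
  lid 30 [ 0.744  -0.1165] [0.0525 0.0111] 90.0 zmed [0.0664 0.0694 0.0735] [226. 211.  49.]
  bar 107 [ 0.4765 -0.1233] [0.0951 0.0138] 86.8 zmed [0.1049 0.1121 0.1167] [118.  72.  46.]
  bar 140 [0.5039 0.0534] [0.0946 0.0129] 80.5 zmed [0.1029 0.1114 0.1146] [119.  76.  49.]
  bar 185 [0.5158 0.2295] [0.0924 0.0137] 78.4 zmed [0.1065 0.1117 0.1152] [118.  76.  50.]
top board z 0.008728203888298485
 green (array([0.6762, 0.0349]), array([0.554 , 0.0247]), 84.7) 0.038841684804612656
 white (array([0., 0.]), array([0., 0.]), 0.0) nan
  lid 120 [ 0.471  -0.2965] [0.0515 0.0497] 72.9 zmed [0.0756 0.0814 0.0838] [148.  40.  28.]
  lid 1155 [ 0.5152 -0.1248] [0.098  0.1417] 87.0 zmed [0.0692 0.0734 0.0793] [150. 150.  84.]
  lid 1121 [0.5426 0.0488] [0.0962 0.1426] 80.6 zmed [0.0695 0.0735 0.0794] [151. 151.  84.]
  lid 1120 [0.5537 0.2232] [0.098  0.1421] 78.8 zmed [0.0691 0.0735 0.0793] [151. 151.  84.]
  lid 47 [ 0.7426 -0.1145] [0.0143 0.0499] 0.2 zmed [0.0666 0.0693 0.0739] [152. 159.  10.]
  bar 132 [ 0.4734 -0.1227] [0.0895 0.0145] 86.8 zmed [0.1063 0.1127 0.1175] [90. 64. 39.]
  bar 126 [0.5011 0.0559] [0.0896 0.0142] 80.8 zmed [0.1074 0.1124 0.1174] [90. 64. 39.]
  bar 122 [0.5127 0.2307] [0.09   0.0148] 78.4 zmed [0.1071 0.1126 0.1185] [89. 62. 39.]
  return _methods._mean(a, axis=axis, dtype=dtype,
  ret = ret.dtype.type(ret / rcount)
```

```bash
cat > st.py <<'E'
import sys,numpy as np
from plant import robot
from scipy.spatial.transform import Rotation as Ro
# bar centres (xyz), crate yaw; rail normal yaw
B={'R':(.475,-.1235,.108,-3.0),'M':(.5025,.0547,.108,-9.4),'L':(.5143,.230,.108,-11.3)}
o=robot.get_obs(); q=o['ee_rot']; R=Ro.from_quat(q[[1,2,3,0]])
print('t',round(o['time'],2),'tcp',o['tool_pos'].round(4),'ytool yaw',np.degrees(np.arctan2(R.as_matrix()[1,1],R.as_matrix()[0,1])).round(2),'z',R.as_matrix()[:,2].round(3),'F',o['contact_force'].round(2),'M',o['wrist_torque'].round(2),'open',o['opening'].round(4),'grip',round(float(o['finger_force']),1))
if len(sys.argv)>1:
    x,y,z,a=B[sys.argv[1]]; z=float(sys.argv[2]) if len(sys.argv)>2 else z-.019
    a=np.radians(a); T=np.array([[-np.sin(a),np.cos(a),0],[np.cos(a),np.sin(a),0],[0,0,-1]]).T
    print('shift now',R.inv().apply(np.array([x,y,z])-o['tool_pos']).round(4),'turn',np.degrees((R.inv()*Ro.from_matrix(T)).as_rotvec()).round(2),'shift after turn',(T.T@(np.array([x,y,z])-o['tool_pos'])).round(4))
E
python3 -m jog '[[0,0,0,0,0,-7.7,0.06],[0,0,0,0,0,-7.7,0.06],[0,0,0,0,0,-7.7,0.06],[0,0,0,0,0,-7.7,0.06],[0,0,0,0,0,-7.7,0.06],[0,0,0,0,0,-7.7,0.06],[0,0,0,0,0,-7.7,0.06],[0,0,0,0,0,-7.7,0.06]]'; python3 st.py R 0.16
```

```text
time: 0.9
tool_pos: [0.2795, -0.5864, 0.2382]
ee_rot: [-0.001, 0.723, 0.691, 0.0]
contact_force: [0.6, -0.1, 0.0]
opening: 0.0602
finger_force: 0.0Traceback (most recent call last):
  File "st.py", line 7, in <module>
    print('t',round(o['time'],2),'tcp',o['tool_pos'].round(4),'ytool yaw',np.degrees(np.arctan2(R.as_matrix()[1,1],R.as_matrix()[0,1])).round(2),'z',R.as_matrix()[:,2].round(3),'F',o['contact_force'].round(2),'M',o['wrist_torque'].round(2),'open',o['opening'].round(4),'grip',round(float(o['finger_force']),1))
                                                                                                                                                                                                                                                       ^^^^^^^^^^^^^^^^^^
AttributeError: 'float' object has no attribute 'round'
```

```bash
sed -i "s/o\['opening'\].round(4)/round(float(o['opening']),4)/" st.py
python3 -m jog '[[0.04,0.015,0.005,0,0,0,0.06],[0.04,0.015,0.005,0,0,0,0.06],[0.04,0.015,0.005,0,0,0,0.06],[0.04,0.015,0.005,0,0,0,0.06],[0.04,0.015,0.005,0,0,0,0.06],[0.04,0.015,0.005,0,0,0,0.06],[0.04,0.015,0.005,0,0,0,0.06],[0.04,0.015,0.005,0,0,0,0.06]]'; python3 st.py R 0.16
```

```text
time: 1.7
tool_pos: [0.416, -0.2716, 0.1984]
ee_rot: [-0.0, 0.725, 0.689, -0.0]
contact_force: [0.7, -0.7, -0.6]
opening: 0.0602
finger_force: 0.0
t 1.7 tcp [ 0.416  -0.2716  0.1984] ytool yaw -2.93 z [-0.  0. -1.] F [ 0.68 -0.72 -0.56] M [-0.06 -0.08 -0.09] open 0.0602 grip 0.0
shift now [0.1509 0.0514 0.0384] turn [-0.02 -0.    0.07] shift after turn [0.151  0.0512 0.0384]
```

```bash

python3 -m jog '[[0.038,0.013,0.009,0,0,0,0.06],[0.038,0.013,0.009,0,0,0,0.06],[0.038,0.013,0.01,0,0,0,0.06],[0.037,0.012,0.01,0,0,0,0.06],[0,0,0,0,0,0,0.06],[0,0,0,0,0,0,0.06]]'; python3 st.py R
```

```text
time: 2.3
tool_pos: [0.4742, -0.1244, 0.1604]
ee_rot: [-0.0, 0.724, 0.69, -0.0]
contact_force: [-0.4, -0.6, 0.3]
opening: 0.0599
finger_force: 0.0
t 2.3 tcp [ 0.4742 -0.1244  0.1604] ytool yaw -2.79 z [-0.001  0.    -1.   ] F [-0.42 -0.63  0.34] M [-0.02 -0.14  0.02] open 0.0599 grip 0.0
shift now [0.001  0.0009 0.0714] turn [-0.06 -0.01  0.21] shift after turn [0.001  0.0008 0.0714]
```

```bash

python3 -m jog '[[0.001,0.001,0.018,0,0,0.2,0.06],[0,0,0.018,0,0,0,0.06],[0,0,0.018,0,0,0,0.06],[0,0,0.017,0,0,0,0.06],[0,0,0,0,0,0,0.06],[0,0,0,0,0,0,0.06]]'; python3 st.py R
python3 -m jog '[[0,0,0,0,0,0,0.0],[0,0,0,0,0,0,0.0],[0,0,0,0,0,0,0.0],[0,0,0,0,0,0,0.0],[0,0,0,0,0,0,0.0],[0,0,0,0,0,0,0.0],[0,0,0,0,0,0,0]]' 20; python3 st.py R
```

```text
time: 2.9
tool_pos: [0.4751, -0.1254, 0.09]
ee_rot: [0.0, 0.727, 0.687, -0.0]
contact_force: [0.5, -0.1, -0.4]
opening: 0.0604
finger_force: 0.0
t 2.9 tcp [ 0.4751 -0.1254  0.09  ] ytool yaw -3.23 z [-0. -0. -1.] F [ 0.51 -0.13 -0.45] M [-0.03 -0.09 -0.04] open 0.0604 grip 0.0
shift now [ 0.0019 -0.0002  0.001 ] turn [-0.02  0.03 -0.23] shift after turn [ 0.0019 -0.0002  0.001 ]
time: 3.6
tool_pos: [0.4749, -0.1241, 0.0897]
ee_rot: [-0.0, 0.726, 0.688, -0.0]
contact_force: [-2.3, 0.4, 3.7]
opening: 0.0126
finger_force: 19.6
t 3.6 tcp [ 0.4749 -0.1241  0.0897] ytool yaw -3.11 z [-0.001 -0.    -1.   ] F [-2.32  0.37  3.71] M [0.04 0.46 0.01] open 0.0126 grip 19.6
shift now [0.0006 0.0001 0.0007] turn [-0.07  0.01 -0.11] shift after turn [0.0006 0.0001 0.0007]
```

```bash

python3 -m jog '[[0,0.0014,-0.0019,1,0,0,0],[0,0.0014,-0.0019,1,0,0,0],[0,0.0014,-0.0019,1,0,0,0],[0,0.0013,-0.002,1,0,0,0],[0,0,0,0,0,0,0],[0,0,0,0,0,0,0]]'; python3 st.py R; for i in 1 2 3; do python3 -m jog '[[0,0,0,0,0,0,0]]'|grep contact; done; python3 st.py R
```

```text
time: 4.2
tool_pos: [0.4816, -0.1244, 0.0972]
ee_rot: [-0.025, 0.726, 0.687, -0.024]
contact_force: [-0.0, -0.7, -3.3]
opening: 0.0129
finger_force: 20.1
t 4.2 tcp [ 0.4816 -0.1244  0.0972] ytool yaw -3.11 z [-0.069  0.004 -0.998] F [-0.01 -0.67 -3.28] M [-0.09 -0.2  -0.02] open 0.0129 grip 20.1
shift now [ 0.0005 -0.0061  0.0086] turn [-3.95 -0.01 -0.11] shift after turn [ 0.0005 -0.0067  0.0082]
contact_force: [0.5, 0.4, -3.1]
contact_force: [0.2, -0.0, -3.2]
contact_force: [0.0, 0.5, -3.2]
t 4.5 tcp [ 0.4811 -0.1244  0.0972] ytool yaw -3.11 z [-0.07   0.004 -0.998] F [ 0.03  0.47 -3.15] M [-0.06 -0.25  0.06] open 0.0126 grip 20.1
shift now [ 0.0006 -0.0055  0.0086] turn [-3.99 -0.   -0.11] shift after turn [ 0.0006 -0.0061  0.0082]
```

```bash

for i in 1 2 3; do python3 -m jog '[[0,-0.0002,0,0.7,0,0,0],[0,0,0,0,0,0,0],[0,0,0,0,0,0,0]]' >/dev/null; python3 st.py ; done; python3 - <<'E'
from see import *
p,d=robot.capture("side"); cv2.imwrite("pics/s1.png",cv2.resize(p[130:220,270:390,::-1],(800,600),interpolation=2)); np.savez("side1.npz",p=p,d=d)
p,d=robot.capture("top"); np.savez("top1.npz",p=p,d=d)
for n,(P,C) in scan(1).items():
    m=(P[:,2]>.06)&(P[:,2]<.088)&(abs(P[:,1]+.125)<.047)&(P[:,0]>.51)&(P[:,0]<.585)&(C[:,0]>C[:,2]+40)
    Q=P[m]; k=np.linalg.lstsq(np.c_[Q[:,0]-.585,Q[:,1]+.125,np.ones(len(Q))],Q[:,2],rcond=None)[0]; print(n,len(Q),'slope deg',np.degrees(k[0]).round(2),'z at x=.585',k[2].round(4))
for n,(P,C) in scan(0).items():
    m=(P[:,2]>.06)&(P[:,2]<.088)&(abs(P[:,1]+.125)<.047)&(P[:,0]>.51)&(P[:,0]<.585)&(C[:,0]>C[:,2]+40)
    Q=P[m]; k=np.linalg.lstsq(np.c_[Q[:,0]-.585,Q[:,1]+.125,np.ones(len(Q))],Q[:,2],rcond=None)[0]; print(n,len(Q),'before slope deg',np.degrees(k[0]).round(2),'z',k[2].round(4))
E
```

```text
t 4.8 tcp [ 0.4807 -0.1244  0.0973] ytool yaw -3.11 z [-0.082  0.004 -0.997] F [-1.47  0.31 -0.87] M [-0.01  0.02 -0.  ] open 0.0129 grip 20.0
t 5.1 tcp [ 0.4806 -0.1244  0.0973] ytool yaw -3.11 z [-0.094  0.005 -0.996] F [-1.46 -0.72  0.15] M [-0.01  0.17  0.  ] open 0.0133 grip 19.9
t 5.4 tcp [ 0.4804 -0.1244  0.0973] ytool yaw -3.11 z [-0.107  0.006 -0.994] F [-1.91 -0.79  1.31] M [-0.03  0.23  0.02] open 0.0124 grip 19.9
side 543 slope deg -3.59 z at x=.585 0.0728
top 178 slope deg -4.18 z at x=.585 0.0725
side 528 before slope deg -0.39 z 0.0722
top 638 before slope deg -0.05 z 0.0735
```

```bash

python3 -m jog '[[0,0.0003,0,-1,0,0,0],[0,0,0,0,0,0,0],[0,0,0,0,0,0,0],[0,0,0,0,0,0,0]]' 8 >/dev/null; python3 st.py; for i in 1 2; do  python3 -m jog '[[0,0,-0.001,0,0,0,0],[0,0,0,0,0,0,0],[0,0,0,0,0,0,0],[0,0,0,0,0,0,0]]' >/dev/null; python3 st.py ; done
```

```text
t 5.9 tcp [ 0.4809 -0.1244  0.0973] ytool yaw -3.12 z [-0.089  0.005 -0.996] F [-0.82  0.27 -1.66] M [-0.09 -0.02 -0.03] open 0.0133 grip 8.1
t 6.3 tcp [ 0.481  -0.1244  0.0982] ytool yaw -3.11 z [-0.089  0.005 -0.996] F [-0.21  1.62 -3.43] M [ 0.01 -0.18 -0.01] open 0.0132 grip 8.2
t 6.7 tcp [ 0.4809 -0.1244  0.0993] ytool yaw -3.11 z [-0.089  0.005 -0.996] F [-0.28  0.69 -3.31] M [ 0.   -0.07 -0.03] open 0.0129 grip 8.2
```

View pics/s1.png

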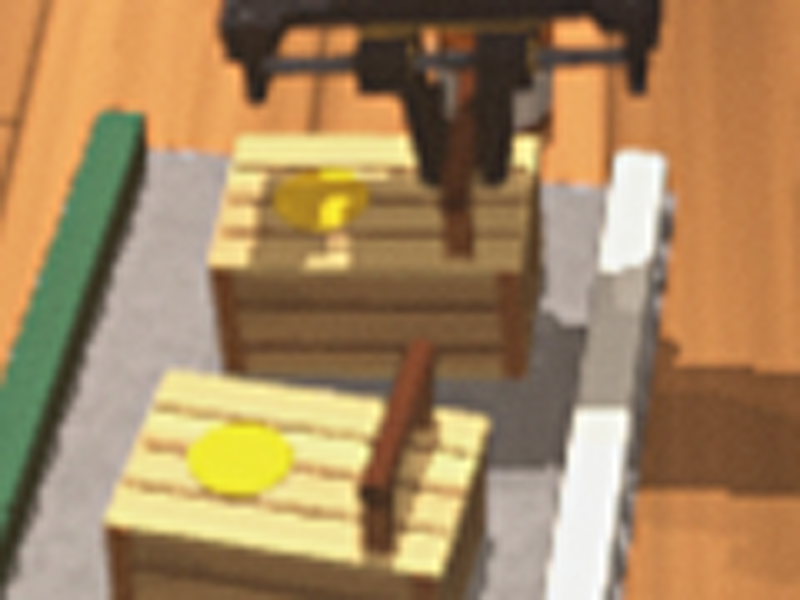

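The close-up shows the right crate slightly tilted, with its far lower edge at about (235,370) on the board. The upward pull levels off at 3.3 N, about 0.34 kg, so this crate is empty and goes to the white rail. I'll lower it first.

```bash

python3 -m jog '[[0,-0.001,0.002,-1.02,0,0,0],[0,-0.001,0.002,-1.02,0,0,0],[0,-0.001,0.002,-1.02,0,0,0],[0,-0.001,0.002,-1.02,0,0,0],[0,-0.001,0.0018,-1.02,0,0,0],[0,0,0,0,0,0,0],[0,0,0,0,0,0,0]]' 6 >/dev/null; python3 st.py R
python3 -m jog '[[0,0,0,0,0,0,0],[0,-0.004,0,0,0,0.7,0],[0,-0.004,0,0,0,0.8,0],[0,-0.004,0,0,0,0.7,0],[0,-0.004,0,0,0,0,0],[0,-0.003,0,0,0,0,0]]' 20 >/dev/null; python3 st.py
```

```text
t 7.4 tcp [ 0.4753 -0.1241  0.0898] ytool yaw -3.11 z [-0. -0. -1.] F [-1.66  0.96 -0.42] M [-0.01  0.23  0.  ] open 0.0137 grip 6.0
shift now [ 0.0006 -0.0004  0.0008] turn [-0.02  0.01 -0.11] shift after turn [ 0.0006 -0.0004  0.0008]
t 8.0 tcp [ 0.4561 -0.1226  0.0898] ytool yaw -5.31 z [-0. -0. -1.] F [ 1.54  0.34 -3.21] M [-0.04 -0.1   0.04] open 0.0124 grip 20.1
```

```bash

python3 -m jog '[[0,0,0.0008,0,0,0,0],[0,-0.001,0,0,0,0,0],[0,-0.001,0,0,0,0,0]]' >/dev/null; python3 st.py
for i in 1 2 3; do python3 -m jog '[[0,-0.0008,0,0,0,0,0],[0,0,0,0,0,0,0]]' >/dev/null; python3 st.py|cut -c1-150; done
```

```text
t 8.3 tcp [ 0.4555 -0.1226  0.0895] ytool yaw -5.3 z [ 0.002 -0.    -1.   ] F [ 2.55 -0.77  0.96] M [-0.15 -0.45 -0.03] open 0.0129 grip 19.7
t 8.5 tcp [ 0.4553 -0.1226  0.0896] ytool yaw -5.31 z [ 0.003 -0.    -1.   ] F [ 3.42 -0.24  3.95] M [-0.19 -0.76 -0.04] open 0.013 grip 19.5
t 8.7 tcp [ 0.4547 -0.1225  0.0897] ytool yaw -5.31 z [ 0.003 -0.    -1.   ] F [ 3.32 -1.77  5.67] M [-0.21 -0.84  0.04] open 0.0128 grip 19.3
t 8.9 tcp [ 0.4542 -0.1225  0.0898] ytool yaw -5.31 z [ 0.004 -0.001 -1.   ] F [ 4.18 -1.29  5.75] M [-0.19 -0.95 -0.01] open 0.0128 grip 19.3
```

```bash

for i in 1 2 3 ; do python3 -m jog '[[0,-0.001,0,0,0,0,0],[0,0,0,0,0,0,0]]' >/dev/null; python3 st.py|cut -c1-150; done
python3 - <<'E'
from see import *
p,d=robot.capture("side"); cv2.imwrite("pics/s2.png",cv2.resize(p[130:220,300:390,::-1],(600,600),interpolation=2))
P,C=cloud("side",p,d)
m=(P[:,2]>.066)&(P[:,2]<.084)&(abs(P[:,1]+.125)<.06)&(P[:,0]>.4)&(P[:,0]<.62)&(C[:,0]>C[:,2]+40)
print(rect(P[m]))
E
```

```text
t 9.1 tcp [ 0.4536 -0.1224  0.09  ] ytool yaw -5.3 z [ 0.005 -0.001 -1.   ] F [ 3.74 -0.69  5.93] M [-0.22 -0.98  0.01] open 0.0127 grip 19.2
t 9.3 tcp [ 0.453  -0.1223  0.0901] ytool yaw -5.31 z [ 0.005 -0.001 -1.   ] F [ 5.37 -0.61  7.61] M [-0.22 -1.13 -0.05] open 0.013 grip 19.2
t 9.5 tcp [ 0.4523 -0.1223  0.0903] ytool yaw -5.31 z [ 0.006 -0.001 -1.   ] F [ 5.85 -1.28  8.78] M [-0.2  -1.22 -0.01] open 0.0127 grip 19.1
(array([ 0.4983, -0.1257]), array([0.1068, 0.14  ]), 85.1)
```

View pics/s2.png

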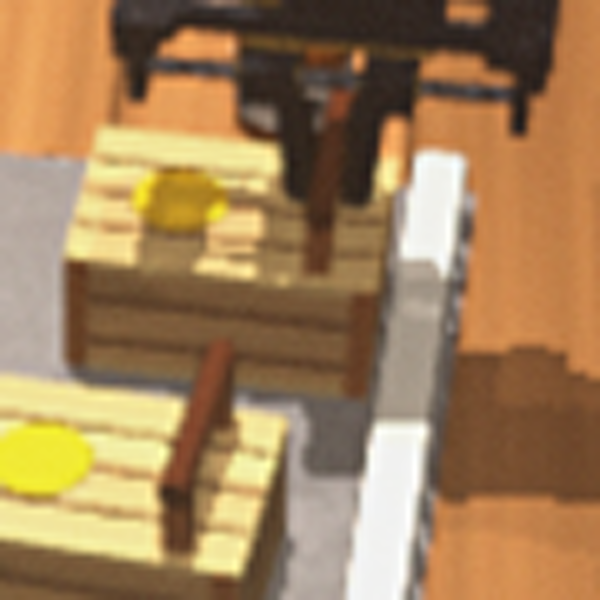

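```bash
cat >> see.py <<'E'
def crate(S,x,y):
    """lid plane slope along x and far-end/side edges near (x,y), plus bar"""
    for n,(P,C) in S.items():
        c=(abs(P[:,1]-y)<.075)&(abs(P[:,0]-x)<.1)&(C[:,0]>C[:,2]+25)&(C[:,1]>1.25*C[:,2])&(C.sum(1)>230)
        m=c&(P[:,2]>.060)&(P[:,2]<.09)
        r=rect(P[m]); i=m&(P[:,0]>x-.02)&(P[:,0]<x+.06)&(abs(P[:,1]-y)<.045); Q=P[i]
        k=np.linalg.lstsq(np.c_[Q[:,:2]-[x,y],np.ones(len(Q))],Q[:,2],rcond=None)[0]
        f=np.percentile(P[m]@[.9957,-.0924,0],[1,99])
        print(n,*r,'slope',np.degrees(k[0]).round(2),'z',k[2].round(4),'n-range',f.round(4))
E
python3 - <<'E'
from see import *
print('before');crate(scan(0),.5168,-.1257)
print('now');S=scan();crate(S,.497,-.125)
P,C=S['top'];m=(P[:,2]>.031)&(P[:,2]<.05)&(abs(P[:,1])<.3)&(P[:,0]<.47)&(P[:,0]>.38)&(abs(C[:,0]-C[:,2])<40);print('white top',m.sum(),rect(P[m]))
E
```

```text
before
side [ 0.5187 -0.1262] [0.1063 0.1408] 87.3 slope -0.21 z 0.0727 n-range [0.4588 0.5964]
top [ 0.5149 -0.1249] [0.0972 0.1419] 86.5 slope 0.39 z 0.0735 n-range [0.4543 0.5938]
now
side [ 0.4978 -0.1264] [0.1054 0.1404] 84.3 slope 1.61 z 0.0748 n-range [0.4385 0.5765]
top [ 0.4975 -0.0901] [0.0263 0.1393] 84.6 slope 0.92 z 0.0764 n-range [0.4365 0.5721]
white top 1016 (array([0.4367, 0.0011]), array([0.5992, 0.0606]), 85.4)
```

```bash

python3 -m jog '[[0,0.0005,-0.0003,1,0,0,0],[0,0.0005,-0.0003,1,0,0,0],[0,0,0,0,0,0,0],[0,0,0,0,0,0,0]]' >/dev/null; python3 st.py
python3 - <<'E'
from see import *
crate(scan(),.497,-.125)
E
```

```text
t 10.05 tcp [ 0.4498 -0.122   0.0894] ytool yaw -5.32 z [-0.036  0.003 -0.999] F [ 0.41 -1.18  4.52] M [-0.09 -0.31 -0.04] open 0.0126 grip 19.4
side [ 0.4955 -0.1239] [0.1098 0.1404] 85.0 slope -0.36 z 0.0726 n-range [0.4352 0.5734]
top [ 0.4853 -0.0914] [0.1535 0.065 ] 16.5 slope -0.73 z 0.0752 n-range [0.4326 0.5693]
```

```bash

for i in 1 2 3 ; do python3 -m jog '[[0,-0.0008,0,0.3,0,0,0],[0,0,0,0,0,0,0]]' >/dev/null; python3 st.py|cut -c1-150; done
python3 - <<'E'
from see import *
crate(scan(),.497,-.125)
E
```

```text
t 10.35 tcp [ 0.4494 -0.1219  0.0895] ytool yaw -5.31 z [-0.04   0.004 -0.999] F [ 2.67 -0.07  1.57] M [-0.15 -0.62  0.01] open 0.0126 grip 19.7
t 10.55 tcp [ 0.4489 -0.1219  0.0895] ytool yaw -5.31 z [-0.045  0.004 -0.999] F [ 2.53 -0.88 -2.02] M [-0.16 -0.96 -0.04] open 0.0127 grip 20.0
t 10.75 tcp [ 0.4484 -0.1218  0.0896] ytool yaw -5.31 z [-0.049  0.005 -0.999] F [ 5.75 -0.86 -2.66] M [-0.21 -1.33  0.01] open 0.0132 grip 20.0
side [ 0.4945 -0.1255] [0.1083 0.1406] 85.4 slope -0.04 z 0.0729 n-range [0.4346 0.5724]
top [ 0.4905 -0.1219] [0.0903 0.1411] 85.6 slope -0.38 z 0.0743 n-range [0.4305 0.5678]
```

```bash

python3 -m jog '[[0,0.0008,0,0,0,0,0],[0,0,0,0,0,0,0.04],[0,0,0,0,0,0,0.05],[0,0,0,0,0,0,0.05],[0,0,-0.02,-1.4,0,0,0.05],[0,0,-0.03,-1.4,0,0,0.05],[0,0,-0.03,0,0,0,0.06],[0,0,0,0,0,0,0.06]]' >/dev/null; python3 st.py M 0.16
python3 - <<'E'
from see import *
crate(scan(),.495,-.125)
E
```

```text
t 11.65 tcp [ 0.452  -0.1225  0.1726] ytool yaw -5.33 z [ 0.003 -0.002 -1.   ] F [ 0.23 -0.32 -0.42] M [-0.02 -0.08 -0.03] open 0.0598 grip 0.0
shift now [0.1811 0.0338 0.0124] turn [0.18 0.07 4.07] shift after turn [0.183  0.0209 0.0126]
side [ 0.4943 -0.1267] [0.1071 0.1413] 85.8 slope 0.14 z 0.0726 n-range [0.4343 0.5725]
top [ 0.4945 -0.0952] [0.0371 0.1401] 84.9 slope -0.11 z 0.0744 n-range [0.4327 0.5695]
```

```bash

python3 -m jog '[[0,0,0,0,0,4.07,0.06],[0.037,0.0042,0.003,0,0,0,0.06],[0.037,0.0042,0.003,0,0,0,0.06],[0.037,0.0042,0.003,0,0,0,0.06],[0.037,0.0042,0.003,0,0,0,0.06],[0.035,0.0042,0,0,0,0,0.06],[0,0,0,0,0,0,0.06],[0,0,0,0,0,0,0.06]]' >/dev/null; python3 st.py M
```

```text
t 12.55 tcp [0.4998 0.0554 0.156 ] ytool yaw -9.27 z [-0.005 -0.    -1.   ] F [-0.15  0.3   0.19] M [-0.09 -0.08 -0.01] open 0.0598 grip 0.0
shift now [-0.0002  0.0031  0.067 ] turn [-0.27  0.06  0.13] shift after turn [-0.0003  0.0028  0.067 ]
```

```bash

python3 -m jog '[[0,0.003,0.018,-0.2,0,0.1,0.06],[0,0,0.018,0,0,0,0.06],[0,0,0.018,0,0,0,0.06],[0,0,0.013,0,0,0,0.06],[0,0,0,0,0,0,0.06],[0,0,0,0,0,0,0.06]]' >/dev/null; python3 st.py M
python3 -m jog '[[0,0,0,0,0,0,0.0],[0,0,0,0,0,0,0.0],[0,0,0,0,0,0,0.0],[0,0,0,0,0,0,0.0],[0,0,0,0,0,0,0.0],[0,0,0,0,0,0,0.0]]' 10 >/dev/null; python3 st.py M
python3 -m jog '[[0,0.0014,-0.0019,1,0,0,0],[0,0.0014,-0.0019,1,0,0,0],[0,0.0014,-0.0019,1,0,0,0],[0,0.0013,-0.0019,1,0,0,0],[0,0,0,0,0,0,0],[0,0,0,0,0,0,0]]'>/dev/null; python3 st.py M; for i in 1 2 3; do python3 -m jog '[[0,0,0,0,0,0,0]]'|grep contact; done
python3 - <<'E'
from see import *
crate(scan(),.544,.048)
E
```

```text
t 13.15 tcp [0.5037 0.0539 0.0904] ytool yaw -9.53 z [ 0.001 -0.001 -1.   ] F [-0.23 -0.16  0.18] M [ 0.03 -0.12 -0.01] open 0.0597 grip 0.0
shift now [ 0.0006 -0.0014  0.0014] turn [ 0.06  0.03 -0.13] shift after turn [ 0.0006 -0.0014  0.0014]
t 13.75 tcp [0.5028 0.0547 0.0903] ytool yaw -9.48 z [-0.001 -0.001 -1.   ] F [-8.85  2.12  4.92] M [ 0.29  1.72 -0.04] open 0.014 grip 4.1
shift now [-0.     -0.0003  0.0013] turn [-0.04  0.05 -0.08] shift after turn [-0.     -0.0003  0.0013]
t 14.35 tcp [0.51   0.0534 0.0978] ytool yaw -9.51 z [-0.066  0.011 -0.998] F [-1.9  -0.83 -4.48] M [-0.01  0.17 -0.06] open 0.0133 grip 10.2
shift now [ 0.0001 -0.007   0.0093] turn [-3.86 -0.01 -0.11] shift after turn [ 0.0001 -0.0077  0.0088]
contact_force: [-1.1, 0.3, -5.3]
contact_force: [0.0, -0.8, -6.3]
contact_force: [0.7, 0.1, -6.4]
side [0.5538 0.0469] [0.101  0.1426] 79.9 slope -4.55 z 0.078 n-range [0.4758 0.6149]
top [0.5098 0.0538] [0.0966 0.0606] 79.3 slope 0.0 z 0.0 n-range [0.4692 0.5328]
```

```bash

python3 -m jog '[[0,-0.0014,0.0019,-1,0,0,0],[0,-0.0014,0.0019,-1,0,0,0],[0,-0.0014,0.0019,-1,0,0,0],[0,-0.0013,0.0019,-1,0,0,0],[0,0,0,0,0,0,0],[0,0,0,0,0,0,0]]'>/dev/null; python3 st.py M
python3 -m jog '[[0,0,0.0005,0,0,0,0],[0,0,0,0,0,0,0],[0,0.004,0,0,0,-1,0],[0,0.005,0,0,0,-1,0],[0,0.005,0,0,0,-1,0],[0,0.005,0,0,0,-1.2,0]]' 20 >/dev/null; python3 st.py M
python3 - <<'E'
from see import *
crate(scan(),.568,.048)
E
```

```text
t 15.35 tcp [0.5034 0.0547 0.0907] ytool yaw -9.47 z [ 0.001 -0.001 -1.   ] F [-1.23 -0.02 -5.15] M [ 0.04  0.13 -0.  ] open 0.0131 grip 10.2
shift now [-0.0001 -0.0009  0.0017] turn [ 0.07  0.02 -0.07] shift after turn [-0.0001 -0.0009  0.0017]
t 15.95 tcp [0.5203 0.0519 0.0902] ytool yaw -5.24 z [-0.003 -0.002 -1.   ] F [-10.96  -1.06   9.09] M [-0.05  2.04 -0.19] open 0.0127 grip 19.6
shift now [ 0.0012 -0.018   0.0013] turn [-0.18  0.11  4.16] shift after turn [-0.0001 -0.018   0.0012]
side [0.5643 0.0462] [0.1032 0.141 ] 84.0 slope 0.05 z 0.0726 n-range [0.4877 0.6267]
top [0.5234 0.0979] [0.052  0.0158] 7.6 slope 0.0 z 0.0 n-range [0.4875 0.5381]
```

```bash

python3 -m jog '[[0,0.004,-0.0005,0,0,0,0],[0,0.004,0,0,0,0,0],[0,0.004,0,0,0,0,0],[0,0.004,0,0,0,0,0],[0,0.004,0,0,0,0,0],[0,0.004,0,0,0,0,0],[0,0.004,0,0,0,0,0]]' >/dev/null; python3 st.py M
python3 - <<'E'
from see import *
crate(scan(),.592,.045)
E
```

```text
t 16.75 tcp [0.5498 0.0495 0.0904] ytool yaw -5.27 z [-0.001 -0.001 -1.   ] F [-5.27  0.59 -0.43] M [ 0.03  1.05 -0.03] open 0.0132 grip 20.0
shift now [ 0.0009 -0.0476  0.0014] turn [-0.03  0.03  4.13] shift after turn [-0.0026 -0.0475  0.0014]
side [0.5939 0.0456] [0.1033 0.141 ] 84.8 slope -0.39 z 0.0728 n-range [0.5177 0.6563]
top [0.5412 0.0833] [0.0776 0.0399] 39.3 slope 0.0 z 0.0 n-range [0.5165 0.572 ]
```

```bash

python3 -m jog '[[0,0.0013,0,0,0,0,0],[0,0.0013,0,0,0,0,0],[0,0.0013,0,0,0,0,0],[0,0,0,0,0,0,0]]' >/dev/null; python3 st.py
for i in 1 2 3 ; do python3 -m jog '[[0,0.0008,0,-0.3,0,0,0],[0,0,0,0,0,0,0]]' >/dev/null; python3 st.py|cut -c1-150; done
python3 - <<'E'
from see import *
crate(scan(),.598,.045)
E
```

```text
t 17.25 tcp [0.5546 0.049  0.0906] ytool yaw -5.29 z [ 0.002 -0.    -1.   ] F [-2.43  0.22 -3.59] M [ 0.03  0.59 -0.03] open 0.013 grip 20.1
t 17.45 tcp [0.5553 0.0489 0.0906] ytool yaw -5.28 z [ 0.007 -0.001 -1.   ] F [-2.69 -0.06 -3.88] M [ 0.    0.57 -0.03] open 0.0129 grip 20.1
t 17.65 tcp [0.5559 0.0488 0.0906] ytool yaw -5.28 z [ 0.012 -0.002 -1.   ] F [-3.46  0.19 -3.92] M [-0.02  0.69 -0.03] open 0.0124 grip 20.1
t 17.85 tcp [0.556  0.0487 0.0905] ytool yaw -5.28 z [ 0.016 -0.002 -1.   ] F [-6.06 -0.66 -1.42] M [ 0.01  1.18 -0.02] open 0.0129 grip 20.1
side [0.6006 0.0445] [0.1054 0.1414] 84.5 slope -0.33 z 0.0728 n-range [0.5236 0.6622]
top [0.5447 0.0817] [0.0791 0.0409] 41.6 slope 0.0 z 0.0 n-range [0.5204 0.5754]
```

```bash

for i in 1 2 ; do python3 -m jog '[[0,0.0008,0,-0.3,0,0,0],[0,0,0,0,0,0,0]]' >/dev/null; python3 st.py|cut -c1-150; done
python3 - <<'E'
from see import *
crate(scan(),.598,.045)
E
```

```text
t 18.15 tcp [0.5561 0.0485 0.0904] ytool yaw -5.28 z [ 0.02  -0.003 -1.   ] F [-7.39 -0.55  0.15] M [-0.09  1.52  0.01] open 0.013 grip 20.0
t 18.35 tcp [0.5562 0.0484 0.0904] ytool yaw -5.27 z [ 0.024 -0.004 -1.   ] F [-10.14  -0.24   0.51] M [-0.03  1.96  0.  ] open 0.013 grip 19.9
side [0.6005 0.043 ] [0.1046 0.1418] 84.1 slope -0.92 z 0.0729 n-range [0.5238 0.6623]
top [0.5441 0.0814] [0.0788 0.0401] 41.7 slope 0.0 z 0.0 n-range [0.5199 0.5749]
```

```bash

python3 -m jog '[[0,-0.001,0,0,0,0,0],[0,-0.0005,0,0,0,0,0.04],[0,0,0,0,0,0,0.05],[0,0,0,0,0,0,0.05],[0,0,-0.02,0.7,0,0,0.05],[0,0,-0.03,0.7,0,0,0.05],[0,0,-0.03,0,0,0,0.06],[0,0,0,0,0,0,0.06]]' >/dev/null; python3 st.py L 0.16
python3 - <<'E'
from see import *
crate(scan(),.598,.045)
E
```

```text
t 19.25 tcp [0.5595 0.0496 0.1751] ytool yaw -5.3 z [ 0.012  0.001 -1.   ] F [0.68 0.04 0.06] M [-0.05 -0.09  0.05] open 0.0601 grip 0.0
shift now [ 0.1754 -0.0618  0.0146] turn [ 0.7  -0.14  6.  ] shift after turn [ 0.1681 -0.0797  0.0151]
side [0.6    0.0436] [0.1021 0.141 ] 84.9 slope -0.55 z 0.0727 n-range [0.5235 0.6625]
top [0.5547 0.0941] [0.0042 0.0462] 79.7 slope 0.0 z 0.0 n-range [0.5213 0.5663]
```

```bash

python3 -m jog '[[0,0,0,0.7,-0.1,6,0.06],[0.034,-0.016,0.003,0,0,0,0.06],[0.034,-0.016,0.003,0,0,0,0.06],[0.034,-0.016,0.003,0,0,0,0.06],[0.033,-0.016,0.003,0,0,0,0.06],[0.033,-0.016,0.003,0,0,0,0.06],[0,0,0,0,0,0,0.06],[0,0,0,0,0,0,0.06]]' >/dev/null; python3 st.py L
```

```text
t 20.15 tcp [0.5092 0.2298 0.1549] ytool yaw -11.16 z [-0.01  -0.001 -1.   ] F [ 0.9  -0.95  0.17] M [-0.06 -0.09  0.02] open 0.0602 grip 0.0
shift now [0.0014 0.0056 0.0658] turn [-0.57  0.19  0.15] shift after turn [0.0012 0.0049 0.0659]
```

```bash

python3 -m jog '[[0.001,0.004,0.018,-0.5,0.2,0.1,0.06],[0,0,0.018,0,0,0,0.06],[0,0,0.018,0,0,0,0.06],[0,0,0.012,0,0,0,0.06],[0,0,0,0,0,0,0.06],[0,0,0,0,0,0,0.06]]' >/dev/null; python3 st.py L
python3 -m jog '[[0,0,0,0,0,0,0.0],[0,0,0,0,0,0,0.0],[0,0,0,0,0,0,0.0],[0,0,0,0,0,0,0.0],[0,0,0,0,0,0,0.0],[0,0,0,0,0,0,0.0]]' 10 >/dev/null; python3 st.py L
python3 -m jog '[[0,0.0014,-0.0019,1,0,0,0],[0,0.0014,-0.0019,1,0,0,0],[0,0.0014,-0.0019,1,0,0,0],[0,0.0013,-0.0018,1,0,0,0],[0,0,0,0,0,0,0],[0,0,0,0,0,0,0]]'>/dev/null; python3 st.py L; for i in 1 2 3; do python3 -m jog '[[0,0,0,0,0,0,0]]'|grep contact; done
python3 - <<'E'
from see import *
crate(scan(),.556,.221)
E
```

```text
t 20.75 tcp [0.5144 0.229  0.0901] ytool yaw -11.44 z [ 0.     0.001 -1.   ] F [0.71 0.83 1.13] M [-0.08 -0.06  0.02] open 0.0597 grip 0.0
shift now [ 0.001  -0.0003  0.0011] turn [ 0.01 -0.06 -0.14] shift after turn [ 0.001  -0.0003  0.0011]
t 21.35 tcp [0.514  0.2296 0.09  ] ytool yaw -11.38 z [ 0.     0.001 -1.   ] F [-1.32  0.57 -0.76] M [0.05 0.14 0.01] open 0.0141 grip 0.8
shift now [0.0004 0.0002 0.001 ] turn [ 0.01 -0.07 -0.08] shift after turn [0.0005 0.0002 0.001 ]
t 21.95 tcp [0.5202 0.2281 0.0972] ytool yaw -11.41 z [-0.067  0.015 -0.998] F [-0.29 -0.28 -3.12] M [-0.06 -0.25  0.01] open 0.0133 grip 10.1
shift now [ 0.0007 -0.0055  0.0086] turn [-3.96 -0.08 -0.12] shift after turn [ 0.0007 -0.0061  0.0082]
contact_force: [-0.3, -0.5, -3.1]
contact_force: [1.0, 0.3, -3.3]
contact_force: [0.2, -0.2, -3.0]
side [0.5618 0.2186] [0.1027 0.1412] 78.4 slope -4.51 z 0.0778 n-range [0.4683 0.6094]
top [0.4972 0.2252] [0.0819 0.0189] 78.9 slope 0.0 z 0.0 n-range [0.4615 0.4811]
```

```bash

python3 -m jog '[[0,-0.0014,0.0019,-1,0,0,0],[0,-0.0014,0.0019,-1,0,0,0],[0,-0.0014,0.0019,-1,0,0,0],[0,-0.0013,0.0021,-1,0,0,0],[0,0,0,0,0,0,0],[0,0,0,0,0,0,0]]'>/dev/null; python3 st.py L
python3 -m jog '[[0,0,0,0,0,0,0],[0,-0.004,0,0,0,-1.5,0],[0,-0.005,0,0,0,-1.5,0],[0,-0.005,0,0,0,-1.5,0],[0,-0.005,0,0,0,-1.6,0],[0,-0.004,0,0,0,0,0],[0,0,0,0,0,0,0]]' 20 >/dev/null; python3 st.py L
python3 - <<'E'
from see import *
crate(scan(),.533,.222)
E
```

```text
t 22.95 tcp [0.5134 0.2298 0.0898] ytool yaw -11.36 z [-0.     0.001 -1.   ] F [-1.4   0.65  0.62] M [-0.07  0.29 -0.03] open 0.0132 grip 9.9
shift now [0.0003 0.0008 0.0008] turn [-0.02 -0.06 -0.06] shift after turn [0.0003 0.0008 0.0008]
t 23.65 tcp [0.4903 0.2332 0.0898] ytool yaw -5.25 z [-0.     0.001 -1.   ] F [-1.89 -0.08  2.77] M [-0.04  0.17 -0.03] open 0.0129 grip 19.8
shift now [-0.001   0.0242  0.0008] turn [-0.04 -0.06  6.05] shift after turn [0.0016 0.0242 0.0008]
side [0.5346 0.2287] [0.1006 0.1407] 84.1 slope 0.0 z 0.0728 n-range [0.4415 0.5797]
top [0.5911 0.1884] [0.0274 0.0163] 63.7 slope -18.47 z 0.0973 n-range [0.5596 0.5772]
```

```bash

python3 -m jog '[[0,-0.002,0,0,0,0,0],[0,-0.002,0,0,0,0,0],[0,-0.0015,0,0,0,0,0],[0,0,0,0,0,0,0]]' >/dev/null; python3 st.py
for i in 1 2 3 4; do python3 -m jog '[[0,-0.0008,0,0.3,0,0,0],[0,0,0,0,0,0,0]]' >/dev/null; python3 st.py|cut -c1-150; done
python3 - <<'E'
from see import *
crate(scan(),.526,.229)
E
```

```text
t 24.15 tcp [0.4871 0.2335 0.0904] ytool yaw -5.31 z [ 0.003  0.002 -1.   ] F [ 5.23 -1.06  5.24] M [-0.27 -1.08  0.  ] open 0.013 grip 19.6
t 24.35 tcp [0.4865 0.2336 0.0905] ytool yaw -5.33 z [-0.002  0.002 -1.   ] F [ 5.19 -1.38  6.35] M [-0.34 -1.2   0.05] open 0.0129 grip 19.5
t 24.55 tcp [0.4843 0.2334 0.0898] ytool yaw -5.31 z [-0.01   0.002 -1.   ] F [ 3.73 -1.1   3.45] M [-0.28 -0.78  0.02] open 0.013 grip 19.7
t 24.75 tcp [0.4838 0.2335 0.0899] ytool yaw -5.31 z [-0.015  0.003 -1.   ] F [ 3.86 -2.31  5.13] M [-0.41 -0.96  0.01] open 0.0128 grip 19.6
t 24.95 tcp [0.4826 0.2337 0.0898] ytool yaw -5.29 z [-0.021  0.003 -1.   ] F [ 3.47 -2.21  4.74] M [-0.37 -0.91 -0.06] open 0.0131 grip 19.6
side [0.5273 0.229 ] [0.1015 0.1404] 84.8 slope -0.6 z 0.0729 n-range [0.4345 0.5726]
top [0.5296 0.2371] [0.0254 0.1662] 48.4 slope -32.64 z 0.0795 n-range [0.4316 0.5702]
```

```bash

for i in 1 2 3; do python3 -m jog '[[0,-0.0008,0,0.3,0,0,0],[0,0,0,0,0,0,0]]' >/dev/null; python3 st.py|cut -c1-150; done
python3 - <<'E'
from see import *
crate(scan(),.526,.229)
E
```

```text
t 25.25 tcp [0.4817 0.2338 0.0898] ytool yaw -5.28 z [-0.026  0.004 -1.   ] F [ 3.9  -1.63  4.07] M [-0.31 -0.96 -0.05] open 0.0129 grip 19.6
t 25.45 tcp [0.4816 0.2339 0.0899] ytool yaw -5.3 z [-0.03   0.004 -1.   ] F [ 5.62 -1.23  2.78] M [-0.33 -1.29  0.02] open 0.0129 grip 19.7
t 25.65 tcp [0.4813 0.2339 0.09  ] ytool yaw -5.31 z [-0.034  0.005 -0.999] F [ 7.02 -1.66  2.26] M [-0.36 -1.52  0.03] open 0.0128 grip 19.7
side [0.5265 0.23  ] [0.0995 0.1401] 84.9 slope 0.02 z 0.0731 n-range [0.4334 0.5717]
top [0.5205 0.1967] [0.0139 0.1408] 78.6 slope 0.0 z 0.0 n-range [0.4439 0.5699]
```

Firm contact and flat. I'll release and retreat, well clear of everything.

```bash

python3 -m jog '[[0,0.0008,0,0,0,0,0],[0,0,0,0,0,0,0.04],[0,0,0,0,0,0,0.05],[0,0,0,0,0,0,0.05],[0,0,-0.02,-1,0,0,0.05],[0,0,-0.03,-1,0,0,0.05],[0,0,-0.04,0,0,0,0.06],[0,0,-0.04,0,0,0,0.06]]' >/dev/null
python3 -m jog '[[0,-0.02,-0.04,0,0,0,0.06],[0,-0.04,-0.02,0,0,0,0.06],[0,-0.04,0,0,0,0,0.06],[0,-0.04,0,0,0,0,0.06],[0,0,0,0,0,0,0.06],[0,0,0,0,0,0,0.06]]' | head -3
python3 - <<'E'
from see import *
S=scan();crate(S,.526,.229);crate(S,.6,.044);crate(S,.495,-.126)
p,_=robot.capture("side"); cv2.imwrite("pics/s3.png",cv2.resize(p[120:340,190:400,::-1],(573,600),interpolation=2))
E
```

```text
time: 27.15
tool_pos: [0.3423, 0.2463, 0.28]
ee_rot: [-0.001, 0.738, 0.674, -0.0]
side [0.5267 0.2285] [0.102  0.1404] 84.7 slope -0.36 z 0.0728 n-range [0.4336 0.5717]
top [0.5231 0.2307] [0.097  0.1414] 84.8 slope -0.66 z 0.0737 n-range [0.4299 0.5683]
side [0.6005 0.0442] [0.1034 0.1417] 84.5 slope -0.43 z 0.0727 n-range [0.5236 0.6625]
top [0.5966 0.0458] [0.0957 0.1424] 84.6 slope 0.14 z 0.0735 n-range [0.5199 0.659 ]
side [ 0.4947 -0.1262] [0.1048 0.1421] 83.0 slope -0.54 z 0.0728 n-range [0.4407 0.5726]
top [ 0.4912 -0.1244] [0.0977 0.1428] 84.8 slope 0.07 z 0.0736 n-range [0.4305 0.5694]
```

View pics/s3.png

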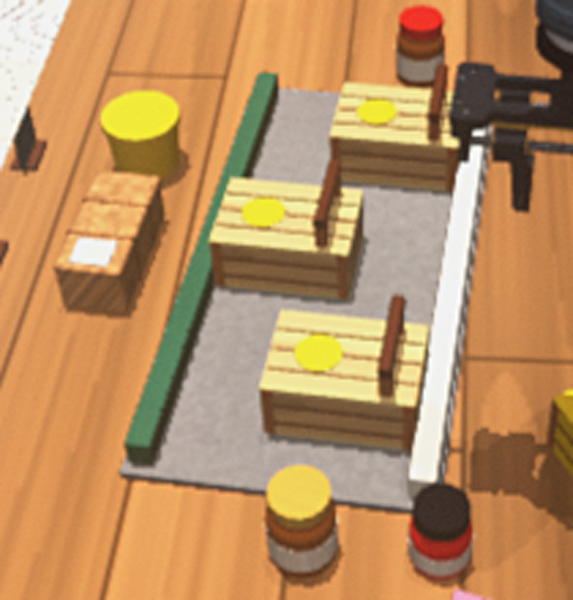

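The picture shows the left and right crates against the white rail, the middle one against the green rail, all flat, with the goods undisturbed.

```bash
python3 -c "
from plant import robot
print(robot.hand_in())"
```

```text
the job is handed in; nothing more can be done
None
```

The job is handed in: the middle crate weighed full and sits flush against the green rail, and the left and right crates weighed empty and sit flush against the white rail, all flat and released with the goods undisturbed; the right crate may have lifted about a millimetre clear of the board for a moment while I weighed it and again as I began sliding it.

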